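# Take the blown fuse carrier out of the microscope lamp supply

## Task

The microscope lamp's power supply has blown a fuse. Press the blue release button, without forcing it, so that the T-handle pops out, turn the handle a quarter turn anticlockwise, and swing the hatch up until it stands open about square to the sloping panel or further. Then pull the fuse carrier with the red marking out of its sprung base and set it down, not drop it, in the white tray; leave the green-marked carrier seated and everything else on the bench where it is.

Things in the scene. Friction and masses are not known exactly. Their poses are not given: they have to be found in the camera images.
- console: Lamp power supply, fixed: cream steel console 250 mm deep (own x, from low front to high back), 280 wide (y), 60 high in front, 178 at the back. Origin: centre of its underside. From its front edge (x -125) a panel rises at 30 degrees for 235 mm: 'up the panel' is (0.866, 0, 0.5), its outward normal (-0.5, 0, 0.866) in the console's frame. A grey hatch lies on it; a 46 mm level strip lies behind.
- bay (a point): Centre of the bay's floor under the hatch, 66 mm below the panel (console axes). The bay opens 170 mm along the panel by 230 mm wide. Two black fuse bases, 46 mm (y) x 40 mm, 18 mm high, 60 mm apart in y, stand 9 mm (up the panel) above this point; other low parts (under 30 mm) lie beyond 65 mm either side.
- hatch (a joint): Hinge of the hatch, rad: 0 shut, grows as the lower (front) edge swings up; 1.57 is square to the panel, stop at 1.95. The plate is 191 mm (up the panel) x 250 x 4 mm, 0.7 kg with its latch. Stiff friction hinge: it stays where it is let go; lifting takes 8 to 14 N at the handle. While latched it only rattles a few mm.
- hatch_hinge (a point): Middle of the hinge line along the hatch's upper edge (the line runs along the console's y). Axes turn with the hatch: -x from the hinge to the free edge, y along the hinge (console's y), z out of the hatch's outer face.
- hatch_edge (a point): Middle of the hatch's free (lower) edge, 191 mm from the hinge line; same axes as hatch_hinge. Latch parts and a 45 mm cam tongue stand out up to 20 mm from the inner face, 34 mm from this edge.
- release_button (a joint): Travel of the release button, m: 0 out, 0.008 fully in. Sprung and a little stiff: 4 N to start it, up to 12 N before the catch lets go, somewhere between 2 and 6 mm of travel; 8 N holds it at the bottom. Let go, the button comes out again and the handle stays out.
- button_top (a point): Centre of the top face of the round blue release button, 18 mm across, 10 mm proud of the black housing (2 mm when fully in). z points out of the hatch. It lies 62 mm to the +y side of the T-handle's axis. The housing is a block 127 mm (y) x 44 mm, 14 mm high on the hatch, ending 20 mm beyond the button's centre.
- t_handle (a joint): How far the T-handle has popped out, m: 0 stowed flush in its recess (cannot be gripped or turned), 0.030 fully out. A spring throws it out when the catch lets go, and holds it out with 3 N.
- handle_grip (a point): Middle of the steel T-bar, on its stem's axis, 157 mm from the hinge line. Bar: 66 mm long (own y), 12 wide (own x), 12 thick (own z: out of the hatch, the turning axis). Popped out, 18 mm are free under the bar, above the housing; a foot 20 x 11 mm on the stem lies there. Pinch it across the 12 mm width. Axes turn with the handle.
- spindle (a joint): Turn of the T-handle, rad: 0 as found (bar along the console's y), grows anticlockwise seen from outside, stop at 1.57. About 0.06 N m of friction; it stays where it is left. The cam frees the hatch at about 1.1.
- blown_carrier: Fuse carrier with RED marking on top and front, in either base: grey, 90 g. Origin: underside of its plug; z up the carrier (seated: the panel's normal). Plug 30 (y) x 12 mm, z 0 to 17. Flange 40 x 26, z 17 to 23. Grip 30 (y) x 14 (x), z 23 to 57: pinch across the 14. Seated, its top is 8 mm below the panel's surface, held by sprung detents (10 to 15 N); free after 17 mm of straight pull along z.
- good_carrier: The same carrier with a GREEN marking, in the other base, 60 mm beside it (y). It must stay seated.
- tray: Loose white plastic tray on the bench, left or right of the console: 180 mm (own x) x 130 mm (own y), walls 24 mm high and 4 mm thick, floor 4 mm. Origin: centre of its underside.
- tip_box: Bystander: blue pipette-tip box with clear lid, 124 x 86 x 72 mm, on the side of the console where the tray is not. Origin at centre of underside.
- multimeter: Bystander: yellow hand multimeter lying to the right of the console, 180 x 88 x 38 mm. Origin at centre of underside.
- screwdriver: Bystander: screwdriver with orange handle lying just in front of the console, about 200 mm long, under 35 mm high. Origin at centre of underside.
- petri_dishes: Bystander: short stack of clear dishes, 92 mm across, 46 mm high, origin at centre of underside.
- media_bottle: Bystander: clear bottle with blue cap, 70 mm across, 140 mm high, origin at centre of underside.
- amber_bottle: Bystander: amber bottle with blue cap, 56 mm across, 110 mm high, origin at centre of underside.
Mind the look-alikes: they are no part of the job. Several things have the shape of the tray; the one meant has the colours described above.

How it is judged (in metres and radians):
On the way, in this order (a step that is already met when the one before it is completed fails the run):
1. the T-handle has popped out (value of joint t_handle above 0.026 m), for 0.1 s.
2. the T-handle is turned (nearly) a full quarter turn (value of joint spindle above 1.35 rad), for 0.1 s.
3. the hatch is up, at least about square to the panel (value of joint hatch above 1.4 rad), for 0.2 s.
4. the red-marked carrier is out of its base (distance of blown_carrier from where it was at the start of the episode above 0.03 m), for 0.1 s.
At the end, for the whole second after the job is handed in: The red-marked carrier is at rest inside the tray (its origin within the walls and below 30 mm over the tray's underside), the hatch stands open at more than 1.35 rad, the green-marked carrier is seated within 6 mm of where it was, the tray within 50 mm of where it was (x of blown_carrier in the frame of tray between -0.085 and 0.085 m and y of blown_carrier in the frame of tray between -0.06 and 0.06 m and z of blown_carrier in the frame of tray below 0.03 m and linear speed of blown_carrier below 0.02 m/s and value of joint hatch above 1.35 rad and distance of good_carrier from where it was at the start of the episode below 0.006 m and distance of tray from where it was at the start of the episode below 0.05 m); the robot touches nothing.
It fails at once if the release button is hammered: more than 45 N on it (contact force between the arm and release_button above 45 N).
It fails at once if the carrier is dropped from a height: it moves faster than 1 m/s outside the fingers (linear speed of blown_carrier above 1 m/s and contact force between the fingers and blown_carrier below 0.2 N).
It fails at once if the green-marked carrier is pulled out (moved more than 10 mm) (distance of good_carrier from where it was at the start of the episode above 0.01 m).
It fails at once if a bystander is moved by more than 30 mm (distance of any of tip_box, multimeter, screwdriver, petri_dishes, media_bottle, amber_bottle from where it was at the start of the episode above 0.03 m).
It fails at once if a bottle is tipped (angle between any of media_bottle, amber_bottle's own z axis and vertical above 0.5 rad).
It also fails if it takes over 72 s, if anything falls off the work surface, if the arm or the gripper's body presses on something with over 40 N, if the wrist force passes 120 N, or if a joint passes its speed limit or range.

## Robot

A 6-joint arm with a two-finger parallel gripper is mounted at the origin on the work surface. World frame = base frame: x ahead of the robot, y to its left, z up, the work surface at z = 0. Lengths are in mm, angles in rad, forces in N, time in s.
With the tool pointing down it reaches from about 275 to 1000 mm from the base axis. Payload 8.4 kg.
Tool frame: the origin (TCP) lies midway between the tips of the shut fingers; the grasp point (between the pads) lies 19 mm behind it; z points along the fingers, y is the direction in which the jaws open and shut (so a half turn about z gives the same grasp; the last joint's range is limited). The gripper opens to 85 mm and grips with 20 to 120 N. Pads are 22 mm wide; open, the fingers measure 114 mm over their backs; the gripper's body (76 mm by 85 mm) begins 54 mm behind the grasp point. The pads swing forward as they close: fully open they stand 13 mm farther back than shut.
Start: joints at [-1.276, 0.353, 1.633, -0, 1.155, -0.002], TCP at [182.787, -597.676, 231.281] pointing down, gripper open.
Joint ranges: [-2.63, 2.63], [-0.92, 2.1], [0.06, 2.66], [-1.3, 4.44], [0, 2.69], [-3.02, 3.02]. Speed limits (rad/s): [2.22, 2.22, 2.79, 3.14, 3.14, 3.14].

## Interface

Orientations are given as [roll, pitch, yaw] about the fixed x, y, z axes, in that order (R = Rz(yaw) Ry(pitch) Rx(roll)).
In Python, from rig import * gives the robot as it stands.
- The arm moves only by the tool play_rows, never from a script. Its argument "moves" is a list of rows, each a list of 3 entries, a list of its own where there are three numbers: the shift along the tool's x, y, z in m, then the turn, a rotation vector about the tool's x, y, z in rad, then the opening in per cent of the stroke, from 0 (shut) to 100 (fully open). In form: [[[x, y, z], [rx, ry, rz], fingers], ...]. A call has 1 to 20 rows; each row shifts and turns the commanded pose from where the row before left it, along the tool's axes as they then stand; what a row does not reach is not made up. A row lasts 1/10 s, in which the tool goes at most 50 mm and 8.59 degrees, less where a joint would pass 70% of its speed; a pose out of reach is approached as far as the arm can. A call is refused whole if a number of a shift passes 0.05 or a number of a turn 0.15, either way. A call with a gripper value outside its range is refused whole. The fingers move at their own pace and stop on an object; "squeeze" is the grip in N (left out, the last holds). Time passes only in rows, so rows that do not move let the fingers close. It gives the time, the measured TCP pose, the force and the opening at its end, in the units of the state.
- sense(): the state, without advancing time (a new reading comes with each control period).
- grab_frame(name): name is "scene" or "top" or "wrist"; returns a dict with "pixels" (480x640x3 uint8, red, green, blue), "intrinsics" (3x3 intrinsics, pixels), "distortion" ([k1, k2, p1, p2, k3] as OpenCV has them; the pictures are not rectified), "R" (3x3) and "t" (3): a world point X has camera coordinates R X + t. Camera axes: x right, y down, z forward; pixel columns grow to the right and rows downward; lengths in mm; the calibration is good to about 2 mm. A picture is of the moment at which its call begins. There is no depth.
- sign_off(): hands the job in, once; it reports no verdict.
The state is a dict: "clock": time; "qpos": joint angles; "qvel": joint speeds; "joint_efforts": joint torques, N m; "eef_pos": TCP position; "tcp_rot": TCP orientation; "contact_force": force on the tool from outside, world axes, zero at the start; "wrist_torque": the same for the moment, N m; "opening": opening from 0.0 (shut) to 1.0 (fully open).
Only numpy, scipy, OpenCV 4.12 (cv2) and the standard library are available. Lean on these libraries where they do the work, as an engineer would, in place of code of your own. Each camera call takes 0.05 s, during which the arm holds its last target. There are 200 camera calls.

## Working session

There is one attempt and no reset: what is moved stays moved. The work goes in short steps, Python scripts to look and compute and a tool call to move; the robot and the scene stay as the last step left them, time stands still between calls to the robot, and variables do not carry over. Pictures are saved under pics/ and viewed, about 8 in all and at most 12, crops included, and the job is handed in when it is done.

Besides the shell and the picture viewer there is one more tool, called in YAML: its name, and indented under it one key for each argument. play_rows: Moves the arm, as the interface text tells. Its arguments: {"type":"object","properties":{"moves":{"type":"array"},"squeeze":{"type":"number"}},"required":["moves"]}

```bash
mkdir -p pics; ls; python3 - <<'E'
from rig import *
import cv2
for n in("scene","top"):
    f=grab_frame(n); cv2.imwrite(f"pics/{n}0.png",f["pixels"][:,:,::-1]); print(n,f["intrinsics"],f["distortion"],f["R"],f["t"])
print(sense())
E
```

```text
pics
scene [[509.04480704   0.         317.24975666]
 [  0.         509.04480704 244.92846631]
 [  0.           0.           1.        ]] [-0.11259449  0.          0.          0.          0.        ] [[ 0.4721641   0.88150651 -0.00270896]
 [ 0.67499491 -0.36352274 -0.6420538 ]
 [-0.56695937  0.30132622 -0.7666548 ]] [-195.41169417 -266.22237867 1867.13278172]
top [[439.87950634   0.         314.94081215]
 [  0.         439.87950634 245.4489357 ]
 [  0.           0.           1.        ]] [-0.0117481  0.         0.         0.         0.       ] [[-0.02711437 -0.99957008 -0.01115612]
 [-0.99682924  0.02787184 -0.07452934]
 [ 0.07480824  0.00909993 -0.99715642]] [ -26.32953841  501.07386393 1226.29948248]
{'clock': 0.1, 'qpos': array([-1.27639558e+00,  3.53589795e-01,  1.63402696e+00, -2.83024773e-05,
        1.15522642e+00, -2.36025082e-03]), 'qvel': array([ 9.20244583e-04, -1.75580280e-03, -2.54844213e-03, -2.10418929e-05,
        7.45322539e-05,  3.47166428e-04]), 'joint_efforts': array([-6.98554086e-04, -6.06356764e+01, -3.42819357e+01, -1.82513390e-04,
        3.92617163e-03,  5.72560623e-06]), 'eef_pos': array([ 182.65928721, -597.27606324,  230.6439894 ]), 'tcp_rot': array([-3.14034208e+00,  2.29276361e-05,  2.96772454e-01]), 'contact_force': array([-0.20551794, -0.09920296, -0.01777907]), 'wrist_torque': array([-0.01916638, -0.00012983,  0.06244064]), 'opening': 0.9965050634528023}
```

View pics/scene0.png

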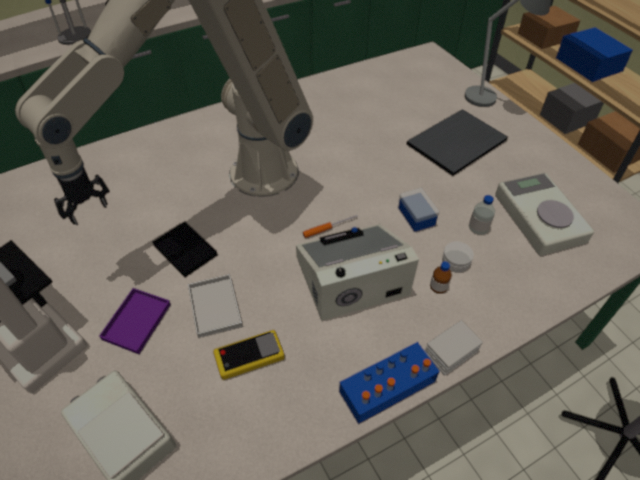

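View pics/top0.png

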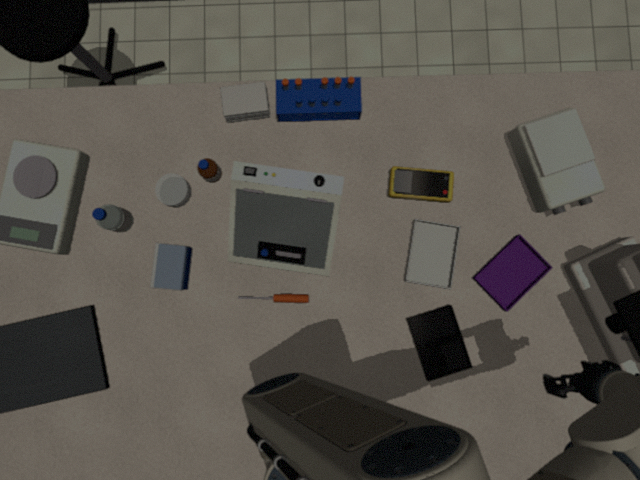

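The top picture shows the console at about (283,218), with its button at (264,253) and handle at (288,255). The white tray is at (432,253), right of the console, and the screwdriver is in front at (275,298). Next I'll enlarge the console and tray.

```bash
cat > h.py <<'E'
import numpy as np, cv2
from scipy.spatial.transform import Rotation as Rt
def ray(f,uv):
    p=cv2.undistortPoints(np.array([[uv]],float),f["intrinsics"],f["distortion"])[0,0]
    return -f["R"].T@f["t"], f["R"].T@np.array([p[0],p[1],1])
def unproj(f,uv,z):
    o,d=ray(f,uv); return o+d*(z-o[2])/d[2]
def proj(f,X):
    r,_=cv2.Rodrigues(f["R"]); return cv2.projectPoints(np.atleast_2d(np.array(X,float)),r,np.array(f["t"],float),f["intrinsics"],f["distortion"])[0][:,0]
E
python3 - <<'E'
import cv2
a=cv2.imread("pics/top0.png")[150:310,220:480]; b=cv2.convertScaleAbs(cv2.resize(a,None,fx=3,fy=3,interpolation=cv2.INTER_CUBIC),alpha=1.7)
cv2.imwrite("pics/topc.png",b)
E
```

```text
(no output)
```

View pics/topc.png

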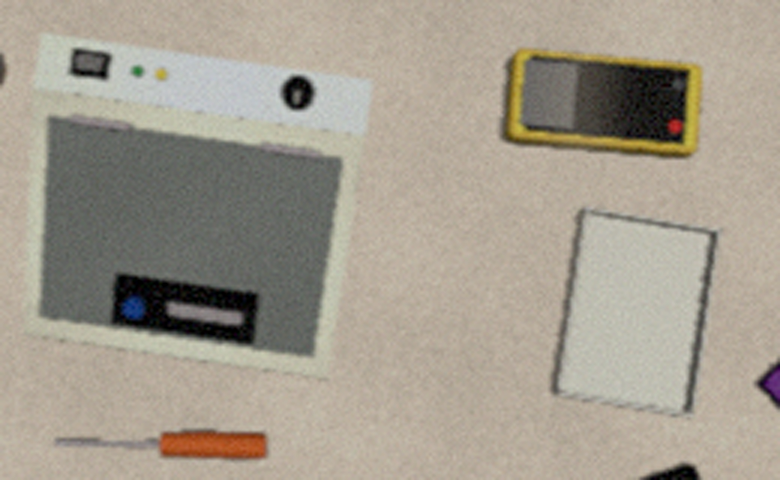

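The enlarged crop shows:
- **Console:** corners at (40,32), (372,80), (25,330) and (325,377).
- **Hatch:** corners at (49,117), (342,158), (40,318) and (315,356).
- **Button and handle:** button (133,307), handle (205,314).
- **Tray:** rim corners at (582,210), (716,232), (690,412) and (555,393).

```bash
cat > fit.py <<'E'
from rig import *; from h import *
from scipy.optimize import least_squares
f=grab_frame("top")
px=lambda u:np.array(u)/3+[220-1/3,150-1/3]
up=np.array([.866,0,.5]);n=np.array([-.5,0,.866]); fr=np.array([-125,0,60.])
pan=lambda s,y,h: fr+up*s+n*h+[0,y,0]
C=[((40,32),[125,140,178]),((372,80),[125,-140,178]),((25,330),[-125,140,60]),((325,377),[-125,-140,60])]
# s0 = panel distance of hatch free edge
H=[((49,117),191,125,4),((342,158),191,-125,4),((40,318),0,125,4),((315,356),0,-125,4),((205,314),34,None,14),]
def W(p,X): return Rt.from_euler('z',p[2]).apply(X)+[p[0],p[1],0]
def res(p):
    P=[(u,X) for u,X in C]+[(u,pan(p[3]+s,y,h)) for u,s,y,h in H if y is not None]
    P+=[((205,314),pan(p[3]+34,p[4],12)),((133,307),pan(p[3]+34,p[4]+62,24))]
    return (proj(f,[W(p,X) for _,X in P])-[px(u) for u,_ in P]).ravel()
r=least_squares(res,[550,60,0,20,0],x_scale=[100,100,.1,10,10])
print(r.x,r.fun.reshape(-1,2).round(1).tolist())
T=[((582,210),1,-1),((716,232),1,1),((690,412),-1,1),((555,393),-1,-1)]
def rt(p): return (proj(f,[W(p,[a*90,-b*65,24]) for _,a,b in T])-[px(u) for u,_,_ in T]).ravel()
t=least_squares(rt,[480,-270,0],x_scale=[100,100,.1]);print(t.x,t.fun.round(1))
np.savez("fit.npz",c=r.x,t=t.x)
for nm,h in(("btn",None),):
    b=W(r.x,pan(r.x[3]+34,r.x[4]+62,24)); g=W(r.x,pan(r.x[3]+34,r.x[4],12)); print(b,g)
g=grab_frame("scene"); print(proj(g,[W(r.x,X) for _,X in C]+[b,W(r.x,pan(r.x[3]+34,r.x[4],12))]).round(1).tolist())
E
python3 fit.py
```

```text
[ 5.61474536e+02  4.07202372e+01 -1.72100768e-01  2.02802799e+01
 -2.44029286e+01] [[0.4, -0.2], [0.3, -0.6], [-0.6, 0.9], [0.7, 0.1], [-0.4, -0.1], [0.3, 0.2], [-0.3, -0.2], [-0.5, 0.5], [0.0, -0.7], [0.1, 0.3]]
[ 4.68222805e+02 -3.66996519e+02 -1.87430128e-01] [-0.4 -1.3  0.6 -1.4  0.5  1.9 -0.7  0.8]
[479.24930418  93.17346389 107.92413995] [474.5430148   31.06186401  97.53213995]
[[419.3, 259.9], [321.7, 286.7], [379.7, 224.4], [295.5, 245.7], [354.5, 229.8], [335.8, 238.3]]
```

The fit residuals are under 1 px for the console. Next is a small planner that turns a target pose into a per-row tool twist.

```bash
cat > plan.py <<'E'
from rig import *; from h import *
from scipy.linalg import logm, expm
z=np.load("fit.npz"); c=z["c"]; t=z["t"]
Y=Rt.from_euler('z',c[2])
U=Y.apply([.866,0,.5]); N=Y.apply([-.5,0,.866]); YH=Y.apply([0,1,0])
def pan(s,y,h): return Y.apply(np.array([-125,0,60.])+[.866*s-.5*h,y,.5*s+.866*h])+[c[0],c[1],0]
S0=c[3]; HY=c[4]
def T(R,p): M=np.eye(4);M[:3,:3]=R;M[:3,3]=np.array(p)/1000;return M
def cur():
    s=sense(); return T(Rt.from_euler('xyz',s["tcp_rot"]).as_matrix(),s["eef_pos"]),s
def tool(th=0,tw=0):
    """tool over panel: hatch-opening angle th, spindle twist tw (rad)"""
    R0=np.c_[YH,U,-N]
    return Rt.from_rotvec(YH*th).as_matrix()@R0@Rt.from_rotvec([0,0,-tw]).as_matrix()
def go(R,p,n):
    A,s=cur(); L=np.real(logm(np.linalg.inv(A)@T(R,p)))/n
    v=L[:3,3]; w=np.array([L[2,1],L[0,2],L[1,0]])
    print("n",n,"v",v.round(4).tolist(),"w",w.round(4).tolist())
    mid=[ (A@expm(L*k))[:3,3].round(3).tolist() for k in np.linspace(0,n,5)]; print(mid)
    return L
def st():
    s=sense(); print(round(s["clock"],2),"q",s["qpos"].round(3),"p",s["eef_pos"].round(1),"rpy",s["tcp_rot"].round(3),"F",s["contact_force"].round(1),"o",round(s["opening"],2))
E
python3 - <<'E'
from plan import *
go(tool(),pan(S0+34,HY+62,24+110),20)
E
```

```text
n 20 v [0.0358, -0.0153, -0.0008] w [-0.0235, 0.0144, -0.0538]
[[0.183, -0.597, 0.231], [0.313, -0.453, 0.236], [0.399, -0.28, 0.237], [0.437, -0.09, 0.228], [0.425, 0.103, 0.203]]
```

play_rows:
  moves:
    - [[0.0358,-0.0153,-0.0008],[-0.0235,0.0144,-0.0538],0]
    - [[0.0358,-0.0153,-0.0008],[-0.0235,0.0144,-0.0538],0]
    - [[0.0358,-0.0153,-0.0008],[-0.0235,0.0144,-0.0538],0]
    - [[0.0358,-0.0153,-0.0008],[-0.0235,0.0144,-0.0538],0]
    - [[0.0358,-0.0153,-0.0008],[-0.0235,0.0144,-0.0538],0]
    - [[0.0358,-0.0153,-0.0008],[-0.0235,0.0144,-0.0538],0]
    - [[0.0358,-0.0153,-0.0008],[-0.0235,0.0144,-0.0538],0]
    - [[0.0358,-0.0153,-0.0008],[-0.0235,0.0144,-0.0538],0]
    - [[0.0358,-0.0153,-0.0008],[-0.0235,0.0144,-0.0538],0]
    - [[0.0358,-0.0153,-0.0008],[-0.0235,0.0144,-0.0538],0]
    - [[0.0358,-0.0153,-0.0008],[-0.0235,0.0144,-0.0538],0]
    - [[0.0358,-0.0153,-0.0008],[-0.0235,0.0144,-0.0538],0]
    - [[0.0358,-0.0153,-0.0008],[-0.0235,0.0144,-0.0538],0]
    - [[0.0358,-0.0153,-0.0008],[-0.0235,0.0144,-0.0538],0]
    - [[0.0358,-0.0153,-0.0008],[-0.0235,0.0144,-0.0538],0]
    - [[0.0358,-0.0153,-0.0008],[-0.0235,0.0144,-0.0538],0]
    - [[0.0358,-0.0153,-0.0008],[-0.0235,0.0144,-0.0538],0]
    - [[0.0358,-0.0153,-0.0008],[-0.0235,0.0144,-0.0538],0]
    - [[0.0358,-0.0153,-0.0008],[-0.0235,0.0144,-0.0538],0]
    - [[0.0358,-0.0153,-0.0008],[-0.0235,0.0144,-0.0538],0]

```text
clock: 2.2
eef_pos: [443.1, 97.7, 207.5]
tcp_rot: [2.615, 0.0, 1.401]
contact_force: [1.4, -0.3, 0.2]
opening: -0.001
```

```bash
python3 - <<'E'
from plan import *
st(); go(tool(),pan(S0+34,HY+62,24+110),4)
f=grab_frame("wrist"); cv2.imwrite("pics/w1.png",cv2.convertScaleAbs(f["pixels"][:,:,::-1],alpha=1.5))
np.savez("w1.npz",**{k:f[k] for k in f})
print(proj(f,[pan(S0+34,HY+62,24),pan(S0+34,HY,12),pan(S0,125,4),pan(S0,-125,4)]))
E
```

```text
2.2 q [ 0.429 -0.081  2.333 -0.603  0.523  1.071] p [443.1  97.7 207.5] rpy [2.615 0.    1.401] F [ 1.4 -0.3  0.2] o -0.0
n 4 v [0.0004, -0.0046, -0.0014] w [0.0007, -0.0003, 0.0006]
[[0.443, 0.098, 0.208], [0.439, 0.099, 0.206], [0.434, 0.1, 0.205], [0.43, 0.101, 0.204], [0.425, 0.103, 0.203]]
[[286.90886529 232.93586422]
 [289.36743606 304.17703707]
 [237.39986764 103.7813165 ]
 [253.54878007 402.47032016]]
```

View pics/w1.png

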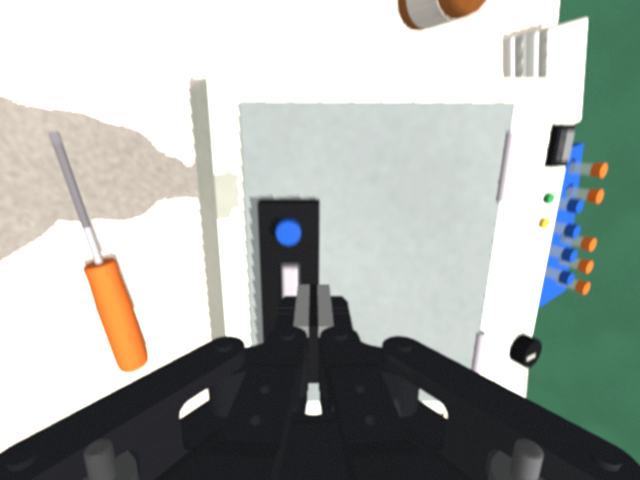

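The wrist view puts the button at (288,232) against (287,233) predicted, so the fit is good to about 1 mm. The handle is stowed. Next I approach above the button.

```bash
python3 - <<'E'
from plan import *
go(tool(),pan(S0+34,HY+62,24+12),8)
E
```

```text
n 8 v [-0.0003, -0.002, 0.0116] w [0.0004, -0.0007, 0.0008]
[[0.442, 0.102, 0.206], [0.45, 0.1, 0.184], [0.458, 0.098, 0.162], [0.466, 0.096, 0.14], [0.473, 0.094, 0.118]]
```

play_rows:
  moves:
    - [[-0.0003,-0.002,0.0116],[0.0004,-0.0007,0.0008],0]
    - [[-0.0003,-0.002,0.0116],[0.0004,-0.0007,0.0008],0]
    - [[-0.0003,-0.002,0.0116],[0.0004,-0.0007,0.0008],0]
    - [[-0.0003,-0.002,0.0116],[0.0004,-0.0007,0.0008],0]
    - [[-0.0003,-0.002,0.0116],[0.0004,-0.0007,0.0008],0]
    - [[-0.0003,-0.002,0.0116],[0.0004,-0.0007,0.0008],0]
    - [[-0.0003,-0.002,0.0116],[0.0004,-0.0007,0.0008],0]
    - [[-0.0003,-0.002,0.0116],[0.0004,-0.0007,0.0008],0]
    - [[0,0,0],[0,0,0],0]

```text
clock: 3.15
eef_pos: [474.3, 87.4, 117.6]
tcp_rot: [2.622, 0.004, 1.391]
contact_force: [-0.4, -0.2, 0.1]
opening: 0.001
```

```bash
python3 - <<'E'
from plan import *
st();go(tool(),pan(S0+34,HY+62,24),1); 
E
```

```text
3.15 q [ 0.365  0.168  2.365 -1.049  0.305  1.511] p [474.3  87.4 117.6] rpy [2.622 0.004 1.391] F [-0.4 -0.2  0.1] o 0.0
n 1 v [0.0066, -0.0014, 0.0103] w [-0.0044, 0.0072, -0.0053]
[[0.474, 0.087, 0.118], [0.476, 0.089, 0.115], [0.477, 0.09, 0.113], [0.478, 0.092, 0.11], [0.479, 0.093, 0.108]]
```

The offset came from reading the pose before the arm settled. I'll correct it and then press in small steps.

play_rows:
  moves:
    - [[0.0066,-0.0014,0.003],[-0.0044,0.0072,-0.0053],0]
    - [[0,0,0],[0,0,0],0]
    - [[0,0,0],[0,0,0],0]
    - [[0,0,0.002],[0,0,0],0]
    - [[0,0,0.002],[0,0,0],0]
    - [[0,0,0.002],[0,0,0],0]
    - [[0,0,0],[0,0,0],0]
    - [[0,0,0],[0,0,0],0]

```text
clock: 3.95
eef_pos: [479.3, 93.7, 110.4]
tcp_rot: [2.616, -0.001, 1.399]
contact_force: [0.2, 0.7, 2.0]
opening: -0.001
```

```bash
python3 - <<'E'
from plan import *
st();go(tool(),pan(S0+34,HY+62,24),1); 
E
```

```text
3.95 q [ 0.373  0.194  2.364 -1.143  0.289  1.61 ] p [479.3  93.7 110.4] rpy [ 2.616e+00 -1.000e-03  1.399e+00] F [0.2 0.7 2. ] o -0.0
n 1 v [-0.0005, -0.0012, 0.0022] w [0.0022, -0.0012, -0.0006]
[[0.479, 0.094, 0.11], [0.479, 0.094, 0.11], [0.479, 0.093, 0.109], [0.479, 0.093, 0.109], [0.479, 0.093, 0.108]]
```

play_rows:
  moves:
    - [[0,-0.001,0.001],[0,0,0],0]
    - [[0,0,0.001],[0,0,0],0]
    - [[0,0,0.001],[0,0,0],0]
    - [[0,0,0.001],[0,0,0],0]
    - [[0,0,0],[0,0,0],0]

```text
clock: 4.45
eef_pos: [480.7, 93.6, 106.6]
tcp_rot: [2.615, -0.001, 1.399]
contact_force: [-1.0, -0.4, 6.9]
opening: 0.002
```

play_rows:
  moves:
    - [[0,0,0.001],[0,0,0],0]
    - [[0,0,0.001],[0,0,0],0]
    - [[0,0,0],[0,0,0],0]

```text
clock: 4.75
eef_pos: [481.4, 93.5, 105.4]
tcp_rot: [2.615, -0.002, 1.399]
contact_force: [-11.7, 0.7, 22.8]
opening: 0.001
```

```bash
python3 - <<'E'
from plan import *
st()
f=grab_frame("wrist"); cv2.imwrite("pics/w2.png",cv2.convertScaleAbs(f["pixels"][:,:,::-1],alpha=1.5))
E
```

```text
4.75 q [ 0.37   0.209  2.364 -1.197  0.281  1.664] p [481.4  93.5 105.4] rpy [ 2.615e+00 -2.000e-03  1.399e+00] F [-11.7   0.7  22.8] o 0.0
```

View pics/w2.png

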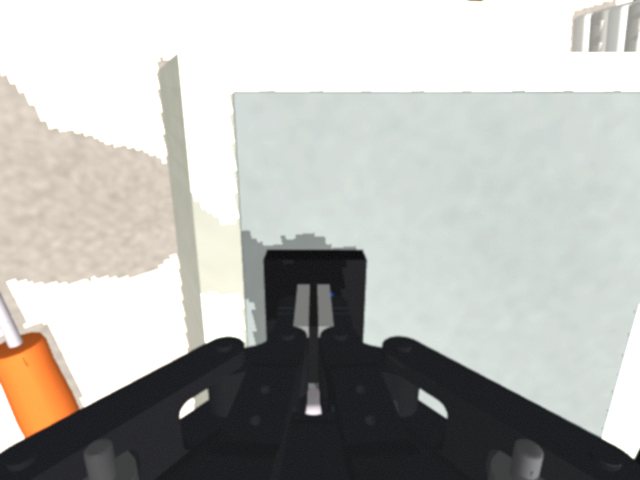

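The button is hidden under the fingertips with 26 N on it, and the handle can't be seen. I'll back off and check whether it has popped out.

play_rows:
  moves:
    - [[0,0,-0.004],[0,0,0],0]
    - [[0,0,-0.01],[0,0,0],0]
    - [[0,0,-0.02],[0,0,0],0]
    - [[0,0,-0.02],[0,0,0],0]
    - [[0,0,-0.02],[0,0,0],0]
    - [[0,0,-0.02],[0,0,0],0]
    - [[0,0,0],[0,0,0],0]
    - [[0,0,0],[0,0,0],0]

```text
clock: 5.6
eef_pos: [434.8, 101.5, 185.9]
tcp_rot: [2.615, -0.002, 1.399]
contact_force: [1.3, 0.8, -1.1]
opening: -0.001
```

```bash
python3 - <<'E'
from plan import *
st()
f=grab_frame("wrist"); a=cv2.convertScaleAbs(f["pixels"][:,:,::-1],alpha=1.3)
cv2.imwrite("pics/w3.png",a[150:380,180:420].repeat(2,0).repeat(2,1))
for h in(12,42): print(proj(f,[pan(S0+34,HY+33,h),pan(S0+34,HY,h),pan(S0+34,HY+62,24)]).round().tolist())
E
```

```text
5.6 q [ 0.452 -0.048  2.367 -0.688  0.478  1.187] p [434.8 101.5 185.9] rpy [ 2.615e+00 -2.000e-03  1.399e+00] F [ 1.3  0.8 -1.1] o -0.0
[[313.0, 275.0], [313.0, 316.0], [313.0, 242.0]]
[[313.0, 293.0], [313.0, 338.0], [313.0, 242.0]]
```

View pics/w3.png

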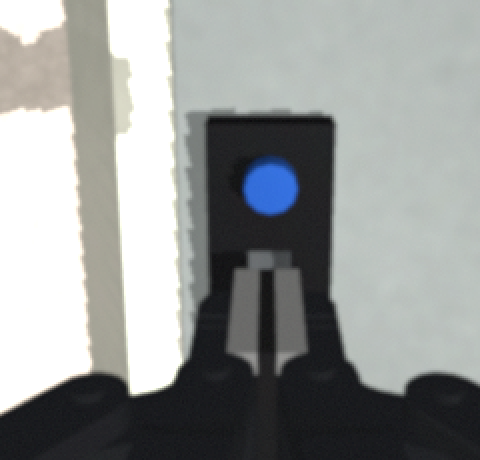

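```bash
python3 - <<'E'
from plan import *
w=dict(np.load("w1.npz"))
for h in(12,42): print(proj(w,[pan(S0+34,HY+33,h),pan(S0+34-6,HY+33,h),pan(S0+34+6,HY+33,h)]).round(1).tolist())
g=grab_frame("scene"); cv2.imwrite("pics/s1.png",g["pixels"][:,:,::-1])
for h in(12,42): print(proj(g,[pan(S0+34,HY+33,h),pan(S0+34,HY-33,h)]).round(1).tolist())
o=[]
for f in("scene0","s1"):
    a=cv2.convertScaleAbs(cv2.imread(f"pics/{f}.png")[200:300,280:430],alpha=1.8); o.append(cv2.resize(a,None,fx=4,fy=4,interpolation=cv2.INTER_CUBIC)[:300])
cv2.imwrite("pics/s1c.png",np.vstack(o))
E
```

```text
[[288.6, 265.1], [280.8, 265.1], [296.5, 265.1]]
[[286.0, 280.8], [277.2, 280.8], [294.7, 280.8]]
[[346.0, 235.7], [325.4, 241.0]]
[[344.6, 226.5], [323.9, 231.7]]
```

View pics/s1c.png

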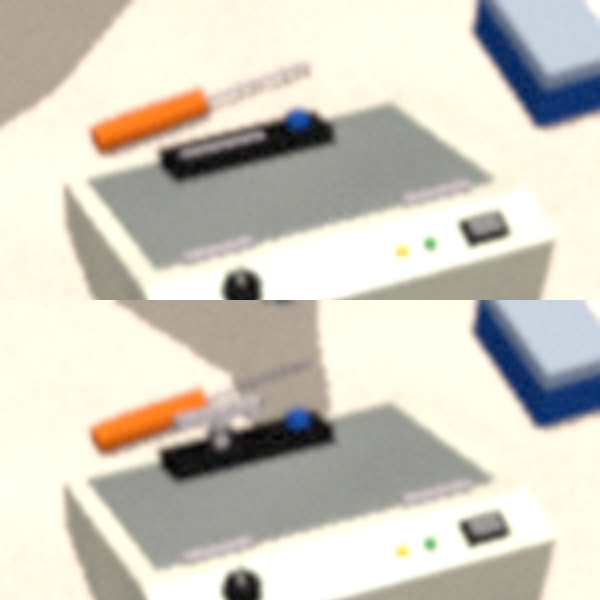

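The handle has clearly popped out: in the scene crop the bar runs (180,415)–(258,400), matching the predicted popped height. Now I'll grip it.

```bash
python3 - <<'E'
from plan import *
go(tool(),pan(S0+34,HY,110),4);go(tool(),pan(S0+34,HY,28),1)
E
```

```text
n 4 v [-0.0155, 0.0002, 0.0009] w [0.0003, -0.0001, -0.0001]
[[0.435, 0.101, 0.185], [0.433, 0.086, 0.184], [0.43, 0.07, 0.184], [0.428, 0.055, 0.183], [0.426, 0.039, 0.182]]
n 1 v [-0.0622, 0.0006, 0.0855] w [0.0011, -0.0005, -0.0002]
[[0.435, 0.101, 0.185], [0.443, 0.084, 0.167], [0.451, 0.067, 0.148], [0.459, 0.05, 0.13], [0.467, 0.032, 0.111]]
```

play_rows:
  moves:
    - [[-0.0155,0,0.0009],[0,0,0],50]
    - [[-0.0155,0,0.0009],[0,0,0],50]
    - [[-0.0155,0,0.0009],[0,0,0],50]
    - [[-0.0157,0.0006,0.0008],[0.001,0,0],50]
    - [[0,0,0],[0,0,0],50]
    - [[0,0,0.015],[0,0,0],50]
    - [[0,0,0.015],[0,0,0],50]
    - [[0,0,0.015],[0,0,0],50]
    - [[0,0,0.015],[0,0,0],50]
    - [[0,0,0.01],[0,0,0],50]
    - [[0,0,0.01],[0,0,0],50]
    - [[0,0,0.002],[0,0,0],50]
    - [[0,0,0],[0,0,0],50]
    - [[0,0,0],[0,0,0],50]

```text
clock: 7.1
eef_pos: [466.7, 32.9, 112.1]
tcp_rot: [2.617, -0.001, 1.399]
contact_force: [-0.1, 0.0, 0.0]
opening: 0.499
```

```bash
python3 - <<'E'
from plan import *
st();go(tool(),pan(S0+34,HY,28),1)
E
```

```text
7.1 q [ 0.2    0.15   2.418 -1.165  0.198  1.484] p [466.7  32.9 112.1] rpy [ 2.617e+00 -1.000e-03  1.399e+00] F [-0.1  0.   0. ] o 0.5
n 1 v [-0.0005, -0.0003, 0.0006] w [0.0005, -0.0012, -0.0005]
[[0.467, 0.033, 0.112], [0.467, 0.033, 0.112], [0.467, 0.033, 0.112], [0.467, 0.033, 0.112], [0.467, 0.032, 0.111]]
```

play_rows:
  moves:
    - [[0,0,0],[0,0,0],0]
    - [[0,0,0],[0,0,0],0]
    - [[0,0,0],[0,0,0],0]
    - [[0,0,0],[0,0,0],0]
    - [[0,0,0],[0,0,0],0]
    - [[0,0,0],[0,0,0],0]
  squeeze: 40

```text
clock: 7.7
eef_pos: [467.2, 32.8, 112.4]
tcp_rot: [2.616, -0.002, 1.399]
contact_force: [1.3, -0.6, 3.6]
opening: 0.127
```

play_rows:
  moves:
    - [[0,0,0],[0,0,-0.1],0]
    - [[0,0,0],[0,0,-0.1],0]
    - [[0,0,0],[0,0,-0.1],0]
    - [[0,0,0],[0,0,-0.1],0]
    - [[0,0,0],[0,0,-0.1],0]
    - [[0,0,0],[0,0,-0.1],0]
    - [[0,0,0],[0,0,-0.1],0]
    - [[0,0,0],[0,0,-0.1],0]
    - [[0,0,0],[0,0,-0.1],0]
    - [[0,0,0],[0,0,-0.1],0]
    - [[0,0,0],[0,0,-0.1],0]
    - [[0,0,0],[0,0,-0.1],0]
    - [[0,0,0],[0,0,-0.1],0]
    - [[0,0,0],[0,0,-0.1],0]
    - [[0,0,0],[0,0,-0.1],0]
    - [[0,0,0],[0,0,-0.04],0]
    - [[0,0,0],[0,0,0],0]
    - [[0,0,0],[0,0,0],0]

```text
clock: 9.5
eef_pos: [467.2, 32.7, 112.4]
tcp_rot: [3.122, 0.525, 2.932]
contact_force: [1.1, -1.0, 3.7]
opening: 0.128
```

```bash
python3 - <<'E'
from plan import *
st();print(sense()["wrist_torque"]);go(tool(0,1.54),pan(S0+34,HY,28),1)
# lift plan: rigid follow hatch about hinge line
Hp=pan(S0+191,0,2)
A,s=cur(); Hm=Hp/1000
L=np.zeros((4,4)); w=YH; L[:3,:3]=np.array([[0,-w[2],w[1]],[w[2],0,-w[0]],[-w[1],w[0],0]]); L[:3,3]=-np.cross(w,Hm)
B=np.linalg.inv(A)@L@A; print("hinge",Hp,"per rad v",B[:3,3].round(4),"w",[B[2,1],B[0,2],B[1,0]])
for a in(.4,.8,1.2): print(a,(expm(L*a)@A)[:3,3].round(3))
E
```

```text
9.5 q [ 0.199  0.15   2.417 -1.167  0.198 -0.053] p [467.2  32.7 112.4] rpy [3.122 0.525 2.932] F [ 1.1 -1.   3.7] o 0.13
[-0.23028315 -0.46644799 -0.05018393]
n 1 v [0.0009, -0.0004, 0.0006] w [0.0013, 0.0015, -0.0017]
[[0.467, 0.033, 0.112], [0.467, 0.033, 0.112], [0.467, 0.033, 0.112], [0.467, 0.033, 0.112], [0.467, 0.032, 0.111]]
hinge [617.60167001  30.96420337 167.37213995] per rad v [-0.0268  0.0011 -0.156 ] w [np.float64(0.03253185332054295), np.float64(0.9994699538574519), np.float64(0.00122059645817474)]
0.4 [0.458 0.034 0.175]
0.8 [0.473 0.032 0.236]
1.2 [0.51  0.025 0.286]
```

The spindle is turned 1.54 rad with low force. I'll lift the hatch by following its arc.

play_rows:
  moves:
    - [[-0.0011,0,-0.0062],[0.0013,0.04,0],0]
    - [[-0.0011,0,-0.0062],[0.0013,0.04,0],0]
    - [[-0.0011,0,-0.0062],[0.0013,0.04,0],0]
    - [[-0.0011,0,-0.0062],[0.0013,0.04,0],0]
    - [[-0.0016,0.0001,-0.0094],[0.002,0.06,0],0]
    - [[-0.0016,0.0001,-0.0094],[0.002,0.06,0],0]
    - [[-0.0016,0.0001,-0.0094],[0.002,0.06,0],0]
    - [[-0.0016,0.0001,-0.0094],[0.002,0.06,0],0]
    - [[-0.0016,0.0001,-0.0094],[0.002,0.06,0],0]
    - [[-0.0016,0.0001,-0.0094],[0.002,0.06,0],0]
    - [[0,0,0],[0,0,0],0]
  squeeze: 60

```text
clock: 10.6
eef_pos: [458.1, 33.8, 188.8]
tcp_rot: [-3.139, 0.035, 2.932]
contact_force: [2.9, 10.5, 1.6]
opening: 0.121
```

```bash
python3 - <<'E'
from plan import *
st()
E
```

```text
10.6 q [ 0.079  0.127  2.04  -0.015  0.941 -1.273] p [458.1  33.8 188.8] rpy [-3.139  0.035  2.932] F [ 2.9 10.5  1.6] o 0.12
```

play_rows:
  moves:
    - [[-0.0016,0.0001,-0.0094],[0.002,0.06,0],0]
    - [[-0.0016,0.0001,-0.0094],[0.002,0.06,0],0]
    - [[-0.0016,0.0001,-0.0094],[0.002,0.06,0],0]
    - [[-0.0016,0.0001,-0.0094],[0.002,0.06,0],0]
    - [[-0.0016,0.0001,-0.0094],[0.002,0.06,0],0]
    - [[-0.0016,0.0001,-0.0094],[0.002,0.06,0],0]
    - [[-0.0016,0.0001,-0.0094],[0.002,0.06,0],0]
    - [[0,0,0],[0,0,0],0]
    - [[0,0,0],[0,0,0],0]

```text
clock: 11.5
eef_pos: [478.6, 30.5, 250.5]
tcp_rot: [-3.123, -0.382, 2.928]
contact_force: [7.3, 3.6, -3.9]
opening: 0.123
```

```bash
python3 - <<'E'
from plan import *
st()
E
```

```text
11.5 q [ 0.013  0.327  1.684  0.066  1.508 -1.364] p [478.6  30.5 250.5] rpy [-3.123 -0.382  2.928] F [ 7.3  3.6 -3.9] o 0.12
```

play_rows:
  moves:
    - [[-0.0016,0.0001,-0.0094],[0.002,0.06,0],0]
    - [[-0.0016,0.0001,-0.0094],[0.002,0.06,0],0]
    - [[-0.0016,0.0001,-0.0094],[0.002,0.06,0],0]
    - [[-0.0016,0.0001,-0.0094],[0.002,0.06,0],0]
    - [[-0.0016,0.0001,-0.0094],[0.002,0.06,0],0]
    - [[-0.0016,0.0001,-0.0094],[0.002,0.06,0],0]
    - [[0,0,0],[0,0,0],0]
    - [[0,0,0],[0,0,0],0]

```text
clock: 12.3
eef_pos: [514.4, 24.2, 292.9]
tcp_rot: [-3.102, -0.741, 2.915]
contact_force: [5.5, 3.1, -10.1]
opening: 0.122
```

```bash
python3 - <<'E'
from plan import *
st()
g=grab_frame("scene"); cv2.imwrite("pics/s2.png",cv2.convertScaleAbs(g["pixels"][:,:,::-1],alpha=1.5)[0:360,120:600])
E
```

```text
12.3 q [-0.022  0.559  1.374  0.106  1.943 -1.381] p [514.4  24.2 292.9] rpy [-3.102 -0.741  2.915] F [  5.5   3.1 -10.1] o 0.12
```

View pics/s2.png

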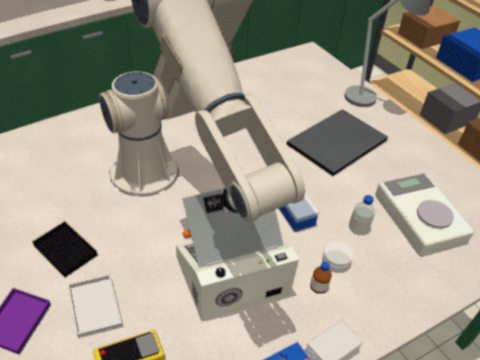

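The hatch follows at about 1.27 rad, with the forearm clear above it and joints in range. I'll continue to about 1.6.

play_rows:
  moves:
    - [[-0.0016,0.0001,-0.0094],[0.002,0.06,0],0]
    - [[-0.0016,0.0001,-0.0094],[0.002,0.06,0],0]
    - [[-0.0016,0.0001,-0.0094],[0.002,0.06,0],0]
    - [[0,0,0],[0,0,0],0]
    - [[-0.0016,0.0001,-0.0094],[0.002,0.06,0],0]
    - [[-0.0016,0.0001,-0.0094],[0.002,0.06,0],0]
    - [[-0.0016,0.0001,-0.0094],[0.002,0.06,0],0]
    - [[0,0,0],[0,0,0],0]
    - [[0,0,0],[0,0,0],0]

```text
clock: 13.25
eef_pos: [563.3, 15.7, 320.6]
tcp_rot: [-3.061, -1.097, 2.879]
contact_force: [4.3, 0.7, -13.6]
opening: 0.126
```

```bash
python3 - <<'E'
from plan import *
st()
A,_=cur(); d=-A[:3,2]; print("outer normal est angle", np.arctan2(d@U,d@N)); p=A[:3,3]*1000-pan(S0+191,0,2); print(np.arctan2(p@N,-p@U), p@N,p@U)
E
```

```text
13.25 q [-0.044  0.813  1.072  0.159  2.346 -1.359] p [563.3  15.7 320.6] rpy [-3.061 -1.097  2.879] F [  4.3   0.7 -13.6] o 0.13
outer normal est angle 1.6220050608866285
1.7734001019382901 158.13730386070557 32.48491934034005
```

play_rows:
  moves:
    - [[-0.0016,0.0001,-0.0094],[0.002,0.06,0],0]
    - [[-0.0016,0.0001,-0.0094],[0.002,0.06,0],0]
    - [[-0.0008,0,-0.0047],[0.001,0.03,0],0]
    - [[0,0,0],[0,0,0],0]
    - [[0,0,0],[0,0,0],0]
    - [[0,0,0],[0,0,0],30]
    - [[0,0,0],[0,0,0],50]
    - [[0,0,0],[0,0,0],50]
    - [[0,0,-0.01],[0,0,0],50]
    - [[0,0,-0.02],[0,0,0],50]
    - [[0,0,-0.02],[0,0,0],50]
    - [[0,0,-0.02],[0,0,0],50]
    - [[0,0,0],[0,0,0],50]
    - [[0,0,0],[0,0,0],50]

```text
clock: 14.65
eef_pos: [650.8, 0.3, 350.9]
tcp_rot: [-3.02, -1.251, 2.841]
contact_force: [-0.1, -0.3, -0.2]
opening: 0.497
```

```bash
python3 - <<'E'
from plan import *
st()
# next: up to z clear of hatch top, then over to front
A,_=cur(); R=A[:3,:3]; p=A[:3,3]*1000
go(R,p+[0,0,150],4)
E
```

```text
14.65 q [-0.059  1.043  0.659  0.244  2.68  -1.276] p [6.508e+02 3.000e-01 3.509e+02] rpy [-3.02  -1.251  2.841] F [-0.1 -0.3 -0.2] o 0.5
n 4 v [0.0356, -0.0014, -0.0117] w [-0.0, 0.0, 0.0]
[[0.651, 0.0, 0.351], [0.651, 0.0, 0.388], [0.651, 0.0, 0.426], [0.651, 0.0, 0.463], [0.651, 0.0, 0.501]]
```

```bash
python3 - <<'E'
from plan import *
A,_=cur(); p=A[:3,3]*1000
go(tool(.6,1.54),p+[0,0,160],14)
E
```

```text
n 14 v [0.0075, -0.0003, -0.0095] w [-0.003, -0.084, -0.0006]
[[0.651, 0.0, 0.351], [0.669, -0.003, 0.389], [0.675, -0.004, 0.431], [0.669, -0.003, 0.473], [0.651, 0.0, 0.511]]
```

play_rows:
  moves:
    - [[0.0075,-0.0003,-0.0095],[-0.003,-0.084,-0.0006],50]
    - [[0.0075,-0.0003,-0.0095],[-0.003,-0.084,-0.0006],50]
    - [[0.0075,-0.0003,-0.0095],[-0.003,-0.084,-0.0006],50]
    - [[0.0075,-0.0003,-0.0095],[-0.003,-0.084,-0.0006],50]
    - [[0.0075,-0.0003,-0.0095],[-0.003,-0.084,-0.0006],50]
    - [[0.0075,-0.0003,-0.0095],[-0.003,-0.084,-0.0006],50]
    - [[0.0075,-0.0003,-0.0095],[-0.003,-0.084,-0.0006],50]
    - [[0.0075,-0.0003,-0.0095],[-0.003,-0.084,-0.0006],50]
    - [[0.0075,-0.0003,-0.0095],[-0.003,-0.084,-0.0006],50]
    - [[0.0075,-0.0003,-0.0095],[-0.003,-0.084,-0.0006],50]
    - [[0.0075,-0.0003,-0.0095],[-0.003,-0.084,-0.0006],50]
    - [[0.0075,-0.0003,-0.0095],[-0.003,-0.084,-0.0006],50]
    - [[0.0075,-0.0003,-0.0095],[-0.003,-0.084,-0.0006],50]
    - [[0.0075,-0.0003,-0.0095],[-0.003,-0.084,-0.0006],50]
    - [[0,0,0],[0,0,0],50]
    - [[0,0,0],[0,0,0],50]

```text
clock: 16.25
eef_pos: [655.7, -0.9, 511.1]
tcp_rot: [-3.139, -0.078, 2.939]
contact_force: [-0.0, -0.4, -0.6]
opening: 0.497
```

```bash
python3 - <<'E'
from plan import *
st()
A,_=cur(); p=A[:3,3]*1000
print(pan(S0+105,0,-8))
q=pan(S0+60,HY,230); q[2]=480
print(q);go(tool(.3,0.2),q,16)
E
```

```text
16.25 q [-0.01   0.331  1.079  0.013  1.809 -1.376] p [655.7  -0.9 511.1] rpy [-3.139 -0.078  2.939] F [-0.  -0.4 -0.6] o 0.5
[549.15202648  42.86213921 115.71213995]
[389.33662741  45.87246167 480.        ]
n 16 v [0.0141, -0.0119, 0.0007] w [-0.0131, -0.0155, 0.0831]
[[0.656, -0.001, 0.511], [0.586, -0.025, 0.51], [0.513, -0.024, 0.505], [0.445, 0.0, 0.494], [0.389, 0.046, 0.48]]
```

play_rows:
  moves:
    - [[0.0141,-0.0119,0.0007],[-0.0131,-0.0155,0.0831],50]
    - [[0.0141,-0.0119,0.0007],[-0.0131,-0.0155,0.0831],50]
    - [[0.0141,-0.0119,0.0007],[-0.0131,-0.0155,0.0831],50]
    - [[0.0141,-0.0119,0.0007],[-0.0131,-0.0155,0.0831],50]
    - [[0.0141,-0.0119,0.0007],[-0.0131,-0.0155,0.0831],50]
    - [[0.0141,-0.0119,0.0007],[-0.0131,-0.0155,0.0831],50]
    - [[0.0141,-0.0119,0.0007],[-0.0131,-0.0155,0.0831],50]
    - [[0.0141,-0.0119,0.0007],[-0.0131,-0.0155,0.0831],50]
    - [[0.0141,-0.0119,0.0007],[-0.0131,-0.0155,0.0831],50]
    - [[0.0141,-0.0119,0.0007],[-0.0131,-0.0155,0.0831],50]
    - [[0.0141,-0.0119,0.0007],[-0.0131,-0.0155,0.0831],50]
    - [[0.0141,-0.0119,0.0007],[-0.0131,-0.0155,0.0831],50]
    - [[0.0141,-0.0119,0.0007],[-0.0131,-0.0155,0.0831],50]
    - [[0.0141,-0.0119,0.0007],[-0.0131,-0.0155,0.0831],50]
    - [[0.0141,-0.0119,0.0007],[-0.0131,-0.0155,0.0831],50]
    - [[0.0141,-0.0119,0.0007],[-0.0131,-0.0155,0.0831],50]
    - [[0,0,0],[0,0,0],50]
    - [[0,0,0],[0,0,0],50]

```text
clock: 18.05
eef_pos: [388.1, 34.7, 480.7]
tcp_rot: [2.925, 0.044, 1.597]
contact_force: [-0.1, -0.8, -0.5]
opening: 0.499
```

```bash
python3 - <<'E'
from plan import *
st()
f=grab_frame("wrist"); np.savez("w4.npz",**f); cv2.imwrite("pics/w4.png",cv2.convertScaleAbs(f["pixels"][:,:,::-1],alpha=1.0))
E
```

```text
18.05 q [ 0.146 -0.322  1.811 -0.069  1.443  0.116] p [388.1  34.7 480.7] rpy [2.925 0.044 1.597] F [-0.1 -0.8 -0.5] o 0.5
```

View pics/w4.png

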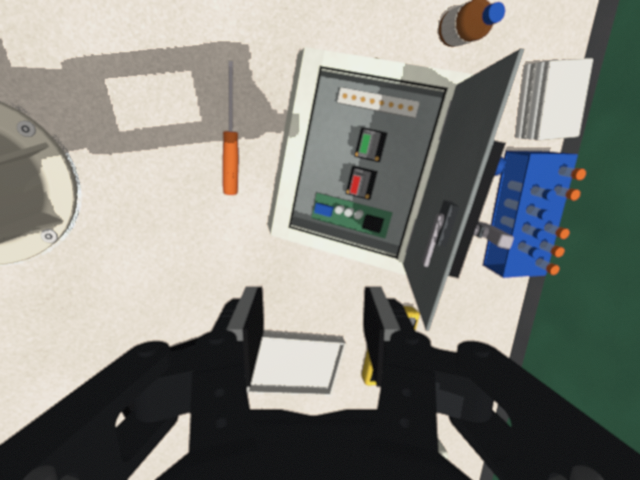

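The hatch stands open. The green carrier is at (367,145) and the red one at (358,184) in the bay, with the tray at (297,362). I'll enlarge the bay to measure it.

```bash
python3 - <<'E'
import cv2
a=cv2.imread("pics/w4.png")[60:265,280:455]
b=cv2.resize(a[:, :],None,fx=4,fy=4,interpolation=cv2.INTER_CUBIC)[100:700]
cv2.imwrite("pics/w4c.png",b)  # px = 280+u/4, 60+(v+100)/4
E
```

```text
(no output)
```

View pics/w4c.png

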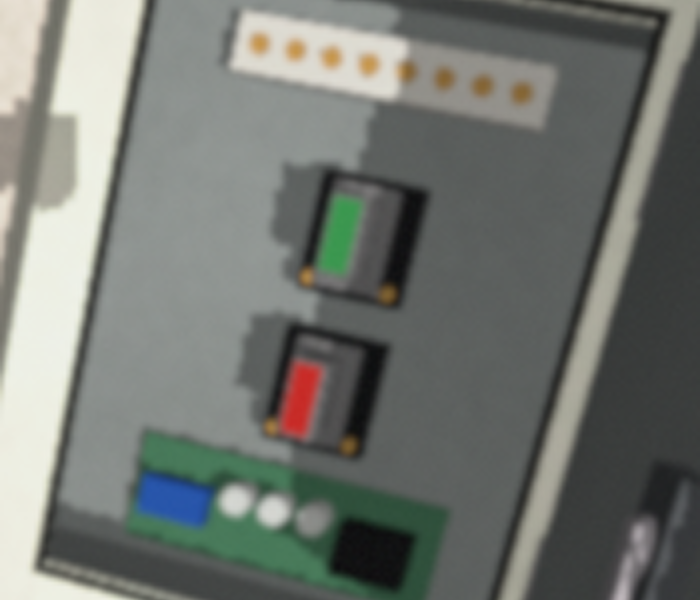

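The crop shows the red marking with corners (300,360), (328,364), (308,440), (278,436), and its base at (295,325), (388,345), (358,460). The green base is at (325,170), (428,190), (400,306).

```bash
python3 - <<'E'
from plan import *
f=dict(np.load("w4.npz"))
px=lambda u:np.array([280+u[0]/4-.4,60+(u[1]+100)/4-.4])
def hit(u,h):
    o,d=ray(f,px(u)); a=pan(0,0,h); k=(a-o)@N/(d@N); P=o+k*d-pan(0,0,h); return [round(float(P@U),1),round(float(P@YH),1)]
for nm,us,h in(("redtop",[(300,360),(328,364),(308,440),(278,436)],-8),("grntop",[(334,194),(364,198),(346,277),(317,271)],-8),("redbase",[(295,325),(388,345),(358,460),(262,440)],-48),("grnbase",[(325,170),(428,190),(400,306),(300,285)],-48),("rim",[(40,568),(665,15)],0)):
    a=[hit(u,h) for u in us]; print(nm,a,np.mean(a,0))
print("S0,mid",S0,S0+95)
o,_=ray(f,(320,240)); q=o-pan(0,0,0); print("cam s,h,y",q@U,q@N,q@YH)
E
```

```text
redtop [[109.8, -15.7], [120.2, -14.8], [119.6, -43.6], [108.3, -44.9]] [114.475 -29.75 ]
grntop [[107.9, 43.9], [118.8, 44.7], [119.1, 16.8], [108.3, 16.6]] [113.525  30.5  ]
redbase [[97.9, -6.7], [135.3, -6.1], [135.0, -52.4], [95.4, -54.1]] [115.9   -29.825]
grnbase [[95.5, 52.5], [135.6, 52.9], [136.1, 9.2], [96.2, 8.6]] [115.85  30.8 ]
rim [[28.9, -117.6], [201.1, 118.6]] [115.    0.5]
S0,mid 20.280279892201015 115.28027989220101
cam s,h,y 200.0530595957415 527.5423919272396 35.37283889005241
```

The measurements agree: the red carrier is at s≈115, y≈-29.8 on the panel. I'll move to hover above it.

```bash
python3 - <<'E'
from plan import *
go(tool(0,0),pan(115,-29.8,60),14)
E
```

```text
n 14 v [0.0004, -0.0005, 0.0238] w [-0.0215, -0.0022, 0.0143]
[[0.388, 0.034, 0.481], [0.408, 0.032, 0.4], [0.433, 0.029, 0.321], [0.465, 0.026, 0.244], [0.502, 0.021, 0.169]]
```

play_rows:
  moves:
    - [[0.0004,-0.0005,0.0238],[-0.0215,-0.0022,0.0143],50]
    - [[0.0004,-0.0005,0.0238],[-0.0215,-0.0022,0.0143],50]
    - [[0.0004,-0.0005,0.0238],[-0.0215,-0.0022,0.0143],50]
    - [[0.0004,-0.0005,0.0238],[-0.0215,-0.0022,0.0143],50]
    - [[0.0004,-0.0005,0.0238],[-0.0215,-0.0022,0.0143],50]
    - [[0.0004,-0.0005,0.0238],[-0.0215,-0.0022,0.0143],50]
    - [[0.0004,-0.0005,0.0238],[-0.0215,-0.0022,0.0143],50]
    - [[0.0004,-0.0005,0.0238],[-0.0215,-0.0022,0.0143],50]
    - [[0.0004,-0.0005,0.0238],[-0.0215,-0.0022,0.0143],50]
    - [[0.0004,-0.0005,0.0238],[-0.0215,-0.0022,0.0143],50]
    - [[0.0004,-0.0005,0.0238],[-0.0215,-0.0022,0.0143],50]
    - [[0.0004,-0.0005,0.0238],[-0.0215,-0.0022,0.0143],50]
    - [[0.0004,-0.0005,0.0238],[-0.0215,-0.0022,0.0143],50]
    - [[0.0004,-0.0005,0.0238],[-0.0215,-0.0022,0.0143],50]
    - [[0,0,0],[0,0,0],50]
    - [[0,0,0],[0,0,0],50]
    - [[0,0,0],[0,0,0],50]

```text
clock: 19.8
eef_pos: [499.1, 21.4, 169.6]
tcp_rot: [2.615, -0.0, 1.396]
contact_force: [0.7, -0.3, 0.6]
opening: 0.5
```

```bash
python3 - <<'E'
from plan import *
st();go(tool(0,0),pan(115,-29.8,-38),10)
E
```

```text
19.8 q [ 0.15   0.055  2.316 -0.551  0.311  0.812] p [499.1  21.4 169.6] rpy [ 2.615 -0.     1.396] F [ 0.7 -0.3  0.6] o 0.5
n 10 v [-0.0, 0.0002, 0.0099] w [0.0003, 0.0001, -0.0002]
[[0.499, 0.021, 0.17], [0.512, 0.019, 0.148], [0.525, 0.017, 0.127], [0.537, 0.015, 0.106], [0.55, 0.012, 0.085]]
```

play_rows:
  moves:
    - [[0,0.0002,0.0099],[0.0003,0,-0.0002],50]
    - [[0,0.0002,0.0099],[0.0003,0,-0.0002],50]
    - [[0,0.0002,0.0099],[0.0003,0,-0.0002],50]
    - [[0,0.0002,0.0099],[0.0003,0,-0.0002],50]
    - [[0,0.0002,0.0099],[0.0003,0,-0.0002],50]
    - [[0,0.0002,0.0099],[0.0003,0,-0.0002],50]
    - [[0,0.0002,0.0099],[0.0003,0,-0.0002],50]
    - [[0,0.0002,0.0099],[0.0003,0,-0.0002],50]
    - [[0,0.0002,0.0099],[0.0003,0,-0.0002],50]
    - [[0,0.0002,0.0079],[0.0003,0,-0.0002],50]
    - [[0,0,0],[0,0,0],50]
    - [[0,0,0],[0,0,0],50]

```text
clock: 21.0
eef_pos: [548.8, 12.9, 86.8]
tcp_rot: [2.617, 0.001, 1.398]
contact_force: [0.6, -0.1, 0.6]
opening: 0.497
```

```bash
python3 - <<'E'
from plan import *
st();go(tool(0,0),pan(115,-29.8,-38),1)
E
```

```text
21.0 q [ 0.108  0.309  2.281 -1.269  0.147  1.51 ] p [548.8  12.9  86.8] rpy [2.617e+00 1.000e-03 1.398e+00] F [ 0.6 -0.1  0.6] o 0.5
n 1 v [-0.0002, 0.0001, 0.0026] w [0.0011, 0.001, -0.0001]
[[0.549, 0.013, 0.087], [0.549, 0.013, 0.086], [0.549, 0.013, 0.086], [0.55, 0.013, 0.085], [0.55, 0.012, 0.085]]
```

Joint 4 is near its limit, but the fingertips already sit 27 mm down the carrier, so I'll grip here.

play_rows:
  moves:
    - [[0,0,0],[0,0,0],0]
    - [[0,0,0],[0,0,0],0]
    - [[0,0,0],[0,0,0],0]
    - [[0,0,0],[0,0,0],0]
    - [[0,0,0],[0,0,0],0]
    - [[0,0,0],[0,0,0],0]
  squeeze: 70

```text
clock: 21.6
eef_pos: [548.2, 13.1, 86.6]
tcp_rot: [2.617, 0.0, 1.398]
contact_force: [-5.5, 0.6, 10.1]
opening: 0.148
```

play_rows:
  moves:
    - [[0,0,-0.002],[0,0,0],0]
    - [[0,0,-0.002],[0,0,0],0]
    - [[0,0,-0.003],[0,0,0],0]
    - [[0,0,-0.004],[0,0,0],0]
    - [[0,0,-0.004],[0,0,0],0]
    - [[0,0,-0.005],[0,0,0],0]
    - [[0,0,-0.005],[0,0,0],0]
    - [[0,0,-0.01],[0,0,0],0]
    - [[0,0,-0.01],[0,0,0],0]
    - [[0,0,-0.01],[0,0,0],0]
    - [[0,0,-0.015],[0,0,0],0]
    - [[0,0,-0.02],[0,0,0],0]
    - [[0,0,-0.02],[0,0,0],0]
    - [[0,0,-0.02],[0,0,0],0]
    - [[0,0,0],[0,0,0],0]
    - [[0,0,0],[0,0,0],0]

```text
clock: 23.2
eef_pos: [484.3, 24.5, 198.6]
tcp_rot: [2.617, -0.0, 1.399]
contact_force: [0.6, 0.0, -1.3]
opening: 0.144
```

```bash
python3 - <<'E'
from plan import *
st()
f=grab_frame("wrist"); cv2.imwrite("pics/w5.png",cv2.convertScaleAbs(f["pixels"][:,:,::-1],alpha=1.0))
A,_=cur(); p=A[:3,3]*1000
print(t); 
go(A[:3,:3],p+[-60,0,130],5)
E
```

```text
23.2 q [ 0.165 -0.03   2.31  -0.443  0.396  0.707] p [484.3  24.5 198.6] rpy [ 2.617 -0.     1.399] F [ 0.6  0.  -1.3] o 0.14
[ 4.68222805e+02 -3.66996519e+02 -1.87430128e-01]
n 5 v [-0.0021, 0.0027, -0.0284] w [0.0, -0.0, 0.0]
[[0.484, 0.024, 0.198], [0.469, 0.024, 0.231], [0.454, 0.024, 0.263], [0.439, 0.024, 0.296], [0.424, 0.024, 0.328]]
```

View pics/w5.png

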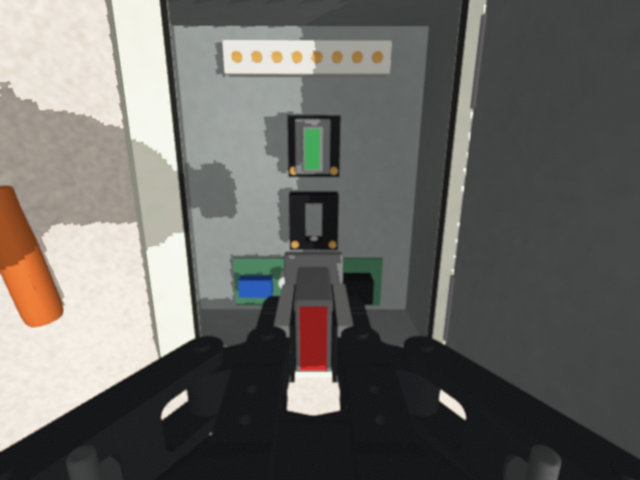

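The red carrier is out and in the fingers. The green one is still seated at (313,148) and the other base is empty. Now I'll rise and carry it to the tray.

play_rows:
  moves:
    - [[-0.0021,0.0027,-0.0284],[0,0,0],0]
    - [[-0.0021,0.0027,-0.0284],[0,0,0],0]
    - [[-0.0021,0.0027,-0.0284],[0,0,0],0]
    - [[-0.0021,0.0027,-0.0284],[0,0,0],0]
    - [[-0.0021,0.0027,-0.0284],[0,0,0],0]
    - [[0,0,0],[0,0,0],0]
    - [[0,0,0],[0,0,0],0]

```text
clock: 23.95
eef_pos: [424.3, 24.2, 327.4]
tcp_rot: [2.619, 0.001, 1.398]
contact_force: [-0.3, -0.6, -1.1]
opening: 0.15
```

```bash
python3 - <<'E'
from plan import *
st(); go(tool(np.pi/6,0),[t[0],t[1],240],18)
E
```

```text
23.95 q [ 0.202 -0.346  2.222 -0.261  0.791  0.513] p [424.3  24.2 327.4] rpy [2.619e+00 1.000e-03 1.398e+00] F [-0.3 -0.6 -1.1] o 0.15
n 18 v [-0.021, 0.0047, 0.0064] w [0.0291, 0.0, -0.0]
[[0.424, 0.024, 0.327], [0.439, -0.074, 0.311], [0.452, -0.172, 0.291], [0.462, -0.27, 0.267], [0.468, -0.367, 0.24]]
```

play_rows:
  moves:
    - [[-0.021,0.0047,0.0064],[0.0291,0,0],0]
    - [[-0.021,0.0047,0.0064],[0.0291,0,0],0]
    - [[-0.021,0.0047,0.0064],[0.0291,0,0],0]
    - [[-0.021,0.0047,0.0064],[0.0291,0,0],0]
    - [[-0.021,0.0047,0.0064],[0.0291,0,0],0]
    - [[-0.021,0.0047,0.0064],[0.0291,0,0],0]
    - [[-0.021,0.0047,0.0064],[0.0291,0,0],0]
    - [[-0.021,0.0047,0.0064],[0.0291,0,0],0]
    - [[-0.021,0.0047,0.0064],[0.0291,0,0],0]
    - [[-0.021,0.0047,0.0064],[0.0291,0,0],0]
    - [[-0.021,0.0047,0.0064],[0.0291,0,0],0]
    - [[-0.021,0.0047,0.0064],[0.0291,0,0],0]
    - [[-0.021,0.0047,0.0064],[0.0291,0,0],0]
    - [[-0.021,0.0047,0.0064],[0.0291,0,0],0]
    - [[-0.021,0.0047,0.0064],[0.0291,0,0],0]
    - [[-0.021,0.0047,0.0064],[0.0291,0,0],0]
    - [[-0.021,0.0047,0.0064],[0.0291,0,0],0]
    - [[-0.021,0.0047,0.0064],[0.0291,0,0],0]
    - [[0,0,0],[0,0,0],0]
    - [[0,0,0],[0,0,0],0]

```text
clock: 25.95
eef_pos: [468.2, -367.2, 238.5]
tcp_rot: [-3.137, -0.001, 1.397]
contact_force: [0.0, -0.0, -0.6]
opening: 0.15
```

```bash
python3 - <<'E'
from plan import *
st(); go(tool(np.pi/6,0),[t[0],t[1],42],10)
E
```

```text
25.95 q [-6.670e-01  3.020e-01  1.689e+00 -1.000e-03  1.155e+00 -4.930e-01] p [ 468.2 -367.2  238.5] rpy [-3.137e+00 -1.000e-03  1.397e+00] F [ 0.  -0.  -0.6] o 0.15
n 10 v [0.0, 0.0, 0.0197] w [-0.0004, -0.0001, -0.0002]
[[0.468, -0.367, 0.239], [0.468, -0.367, 0.189], [0.468, -0.367, 0.14], [0.468, -0.367, 0.091], [0.468, -0.367, 0.042]]
```

play_rows:
  moves:
    - [[0,0,0.0197],[0,0,0],0]
    - [[0,0,0.0197],[0,0,0],0]
    - [[0,0,0.0197],[0,0,0],0]
    - [[0,0,0.0197],[0,0,0],0]
    - [[0,0,0.0197],[0,0,0],0]
    - [[0,0,0.0197],[0,0,0],0]
    - [[0,0,0.0197],[0,0,0],0]
    - [[0,0,0.0197],[0,0,0],0]
    - [[0,0,0.0197],[0,0,0],0]
    - [[0,0,0.015],[0,0,0],0]
    - [[0,0,0],[0,0,0],0]
    - [[0,0,0.002],[0,0,0],0]
    - [[0,0,0.002],[0,0,0],0]
    - [[0,0,0],[0,0,0],0]
    - [[0,0,0],[0,0,0],0]

```text
clock: 27.45
eef_pos: [469.1, -367.6, 45.8]
tcp_rot: [3.141, 0.001, 1.398]
contact_force: [-0.2, 0.3, -0.6]
opening: 0.153
```

play_rows:
  moves:
    - [[0,0,0.002],[0,0,0],0]
    - [[0,0,0.002],[0,0,0],0]
    - [[0,0,0.002],[0,0,0],0]
    - [[0,0,0.002],[0,0,0],0]
    - [[0,0,0],[0,0,0],0]
    - [[0,0,0],[0,0,0],0]

```text
clock: 28.05
eef_pos: [468.7, -367.3, 37.0]
tcp_rot: [-3.141, 0.0, 1.398]
contact_force: [-0.5, -0.4, 0.1]
opening: 0.146
```

play_rows:
  moves:
    - [[0,0,0.0015],[0,0,0],0]
    - [[0,0,0.0015],[0,0,0],0]
    - [[0,0,0],[0,0,0],0]
    - [[0,0,0],[0,0,0],0]

```text
clock: 28.45
eef_pos: [468.7, -367.4, 34.1]
tcp_rot: [-3.141, 0.0, 1.398]
contact_force: [0.0, 0.3, -0.5]
opening: 0.151
```

play_rows:
  moves:
    - [[0,0,0.001],[0,0,0],0]
    - [[0,0,0.001],[0,0,0],0]
    - [[0,0,0],[0,0,0],0]

```text
clock: 28.75
eef_pos: [468.9, -367.5, 33.4]
tcp_rot: [-3.141, 0.001, 1.398]
contact_force: [-3.1, 3.2, 12.3]
opening: 0.149
```

Contact at 12 N means the carrier stands on the tray floor. I'll open gently and back away.

play_rows:
  moves:
    - [[0,0,-0.0005],[0,0,0],0]
    - [[0,0,0],[0,0,0],18]
    - [[0,0,0],[0,0,0],22]
    - [[0,0,0],[0,0,0],30]
    - [[0,0,0],[0,0,0],50]
    - [[0,0,0],[0,0,0],60]
    - [[0,0,0],[0,0,0],60]
    - [[0,0,-0.01],[0,0,0],60]
    - [[0,0,-0.02],[0,0,0],60]
    - [[0,0,-0.03],[0,0,0],60]
    - [[0,0,-0.03],[0,0,0],60]
    - [[0,0,-0.03],[0,0,0],60]
    - [[0,0,-0.03],[0,0,0],60]
    - [[0,0,-0.03],[0,0,0],60]
    - [[0,0,-0.03],[0,0,0],60]
    - [[0,0,0],[0,0,0],60]
    - [[0,0,0],[0,0,0],60]
  squeeze: 20

```text
clock: 30.45
eef_pos: [469.1, -367.5, 243.8]
tcp_rot: [3.141, 0.001, 1.398]
contact_force: [-0.4, 0.3, -0.6]
opening: 0.596
```

```bash
python3 - <<'E'
from plan import *
st()
w=grab_frame("wrist");g=grab_frame("scene")
a=cv2.resize(w["pixels"][:,:,::-1],(400,300)); b=cv2.convertScaleAbs(g["pixels"][200:350,170:450,::-1],alpha=1.6); b=cv2.resize(b,(560,300))[:,:400]
c=cv2.convertScaleAbs(cv2.resize(g["pixels"][:,:,::-1],(400,300)),alpha=1.6)
b2=cv2.resize(cv2.convertScaleAbs(g["pixels"][190:340,180:380,::-1],alpha=1.6),(400,300))
cv2.imwrite("pics/end.png",np.vstack([np.hstack([a,b2]),np.hstack([c,cv2.convertScaleAbs(cv2.resize(grab_frame("top")["pixels"][140:290,220:420,::-1],(400,300)),alpha=1.6)])]))
E
```

```text
30.45 q [-6.670e-01  2.960e-01  1.686e+00 -1.000e-03  1.159e+00 -4.940e-01] p [ 469.1 -367.5  243.8] rpy [3.141e+00 1.000e-03 1.398e+00] F [-0.4  0.3 -0.6] o 0.6
```

View pics/end.png

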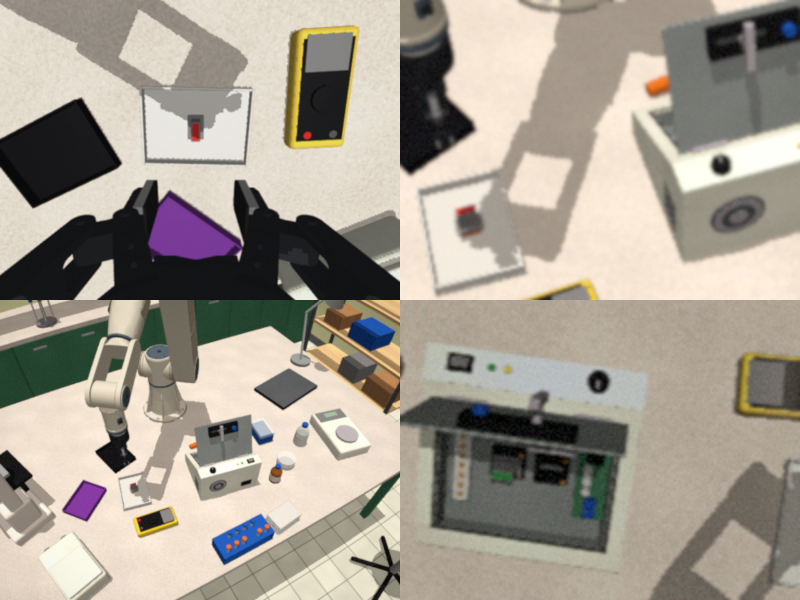

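The carrier rests in the middle of the white tray at (195,127). The hatch stands open, the green carrier is still seated, and the gripper is clear.

```bash
python3 -c "
from rig import *
print(sign_off())"
```

```text
the job is handed in; nothing more can be done
None
```

I did every step of the task and handed the job in at about 30 s on the robot's clock. Sign-off reports no verdict, so what follows is from my own last checks.

- **Button and handle:** I pressed the release button; the highest reading was about 26 N, against the 45 N limit. The T-handle popped out, and I turned it about 1.54 rad anticlockwise.
- **Hatch:** I swung it up by the handle to roughly 1.75 rad. That figure comes from the tool's path; the last camera views show it standing well open.
- **Red carrier:** I pulled it straight out, lowered it until it touched the tray floor at about 12 N, and let go there. The last picture shows it in the middle of the white tray.
- **Green carrier and bench:** the green carrier still looks seated. The tray and the bystanders look unmoved, judged by eye only.
- **Robot:** the gripper is clear, about 240 mm up, with the force reading near zero.

Two checks went less smoothly:
- **Handle view:** after the press, the wrist view did not show clearly whether the handle was out. The scene camera confirmed that it was.
- **Joint 4:** it came within about 0.03 rad of its limit when I gripped the red carrier, so I gripped about 2 mm higher than planned.

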